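# Clear vegetable ends from the chopping board into its scrap tray

## Task

Pull out the steel scrap tray from under the raised chopping board, get the three vegetable ends (carrot, cucumber, radish) off the board into it, and slide the tray fully home again. Let no vegetable end drop onto the worktop, and leave the little dish that stands on the board, the pepper mill, the white dish and the tongs where they are.

Things in the scene. Friction and masses are not known exactly. Their poses are not given: they have to be found in the camera images.
- prep_board: raised light-wood chopping board, fixed, 214 (x) x 300 (y) mm, cutting surface at z 98 mm, board 18 mm thick; origin on the worktop under its centre. 9 mm lips stand along the long sides (inner faces x = +-93 mm) and the +y end (inner face y = +138 mm); the -y end (y = -150 mm, to the robot's right) has no lip: there things can be pushed off and the tray comes out
- board_edge (a point): middle of the open, lipless top edge of the board (local x 0, y -150, z 98 mm); axes as the board's: -y points out of the board, the way the tray pulls out
- scrap_tray (a joint): steel tray on runners under the board; 0 = fully home (front flush with the board's edge), grows in m as it is pulled out along the board's -y; stops at 0.15. It slides stiffly (about 1.5 N) and stays where it is left
- tray_floor (a point): middle of the tray's inner floor, moves with the tray, axes as the board's; the inside is 182 (x) x 273 (y) mm and 56 mm deep, walls 3 mm, floor 20 mm above the worktop; the tray passes under the board with 4 mm above its rim
- tray_handle (a point): middle of the tray's dark bow handle: a horizontal round bar 10 mm thick and 100 mm long along the board's x, 64 mm above the worktop, 42 mm out from the tray's steel front (37 mm gap behind the bar for a finger)
- carrot_top: orange carrot top with green stalk stubs, 33 mm across, 32 mm high without the 10 mm stalk stubs, standing on its cut face on the board; origin in its middle, z up the stalk
- cucumber_end: dark green domed cucumber end, 34 mm across, 34 mm high, standing on its cut face on the board; origin in its middle, z up
- radish_end: white radish end with pale green top, 39 mm across, 24 mm high, standing on its cut face on the board; origin in its middle, z up
- dish_small: small beige dish with a little green in it, 61 x 61 x 30 mm, standing on the board near its closed +y end; to stay there; origin under its centre
- pepper_mill: pepper mill, 44 mm across, 90 mm high, on the worktop behind the board; to stay; origin under its centre
- dish_counter: white dish with greens, 161 x 90 x 83 mm, on the worktop to the left of the board; to stay; origin under its centre
- tongs: steel tongs, 90 x 152 x 13 mm, lying on the worktop to the left of the board; to stay; origin under its centre

How it is judged:
By the outcome, as a careful person would: the job done as asked, in the order asked, and still so for the second after the job is handed in, with the robot touching nothing.
It also fails if it takes over 67 s, if anything falls off the work surface, if the arm or the gripper's body presses on something with over 40 N, if the wrist force passes 120 N, or if a joint passes its speed limit or range.

## Robot

A 7-joint arm with a two-finger parallel gripper is mounted at the origin on a cart in front of the work surface, level with it; the furniture and walls round the work are solid. World frame = base frame: x ahead of the robot, y to its left, z up, the work surface at z = 0. Lengths are in m, angles in rad, forces in N, time in s.
With the tool pointing down it reaches from about 0.4 to 0.875 m from the base axis. Payload 19.3 kg.
Tool frame: the origin (TCP) lies on the centre line of the jaws, within the pads' length; the fingertips stand manip.tcp_to_tips ahead of it and the grasp point (between the pads) lies 8 mm behind it (manip.tcp_to_tips is the distance from the TCP to the fingertips, in m); z points along the fingers, y is the line along which they close (so a half turn about z gives the same grasp; the last joint's range is limited). The gripper opens to 85 mm and grips with 20 to 120 N. Pads are 22 mm wide; open, the fingers measure 114 mm over their backs; the gripper's body (76 mm by 85 mm) begins 54 mm behind the grasp point. The pads swing forward as they close: fully open they stand 13 mm farther back than shut.
Start: joints at [1.105, 0.521, -0.036, 1.599, 0.021, 1.021, -0.113], TCP at [0.241, -0.577, 0.242] pointing down, gripper open.
Joint ranges: [-2.91, 2.91], [-0.3, 2.13], [-1.5, 1.42], [0.17, 2.43], [-1.26, 4.41], [0.16, 1.93], [-2.52, 2.52]. Speed limits (rad/s): [1.89, 1.89, 2.39, 2.39, 3.01, 3.01, 3.01].

## Interface

Orientations are given as a unit quaternion [w, x, y, z].
In Python, from workcell import manip gives the robot as it stands. The module is installed in compiled form; this text tells all that it offers. Calls block until the motion is done:
- manip.move_ptp(position, orientation): joint-space move of the TCP to a pose.
- manip.move_l(position, velocity=0.15, rotation=None): straight line of the TCP; rotation=None keeps the orientation; velocity is the mean speed in m/s.
- manip.movej(angles): joint-space move.
- manip.gripper_open() and manip.grasp(force=None): open the fingers fully, or close them until they stop; force is the grip in N (None keeps the last).
- manip.dwell(seconds).
- manip.inverse_kinematics(position, orientation): joint angles nearest the present ones, or None.
- manip.capture(name): name is "scene" or "top" or "wrist"; returns a dict with "image" (400x640x3 uint8, red, green, blue), "z_map" (400x640 float32, m along the optical axis (not along the pixel's ray), 0 where there is no reading), "camera_matrix" (3x3 intrinsics, pixels), "camera_from_world" (4x4, takes a point from world to camera coordinates); the wrist camera has in their place "mount" (4x4, takes a point from camera to tool coordinates, whose origin is the TCP and whose axes are the flange's). Camera axes: x right, y down, z forward; pixel columns grow to the right and rows downward; lengths in m; the calibration is good to about 2 mm. A picture is of the moment at which its call begins: read the wrist's pose just before it.
A pose or a line that the arm cannot do raises manip.Unreachable and nothing moves.
- manip.close_job(): hands the job in; it is judged then, once.
Trained networks look in the newest picture that a camera, given by its name, has taken for a name from the list of things; names that differ only in an ending like _2 or _b are one class to them, and where a whole thing is asked for, a point or a joint stands for the part that bears it (a point fixed in the world has none). Each returns a list of dicts, best first, with "p" (0 to 1); they miss things now and then, are a little off and sometimes report something else, mostly with a low value. They report only what shows in the picture. A call takes as long as a camera call.
- manip.regions_of(camera, label): "pixels" (400x640 bool, what is visible of it).
- manip.tip_of(camera, label): "centre" ([x, y, z] in m, in world coordinates, good to about 4 mm: a listed point, or the origin of a listed thing).
Readings, each from a call of its own:
- manip.current_time_s(): time.
- manip.current_q(): joint angles.
- manip.current_qd(): joint speeds.
- manip.current_effort(): joint torques, N m.
- manip.current_tcp_pos(): TCP position.
- manip.current_tcp_rot(): TCP orientation.
- manip.current_force(): force on the tool from outside, world axes, zero at the start.
- manip.current_moment(): the same for the moment, N m.
- manip.current_grip_width(): finger opening in m.
- manip.current_grip_force(): force on a finger pad.
Only numpy, scipy, OpenCV 4.12 (cv2) and the standard library are available. Lean on these libraries where they do the work, as an engineer would, in place of code of your own. Each camera call takes 0.05 s, during which the arm holds its last target. There are 200 camera calls.

## Working session

There is one attempt and no reset: what is moved stays moved. The work goes in short steps, each a Python script; the robot and the scene stay as the last script left them, time stands still between calls to the robot, and variables do not carry over. Pictures are saved under pics/ and viewed, at most 10 in all, crops included, and the job is handed in when it is done.

```bash
mkdir -p pics
cat > h.py <<'E'
import numpy as np, cv2
from workcell import manip as m
from scipy.spatial.transform import Rotation as R
def cloud(c,mask):
    K=c["camera_matrix"];z=c["z_map"];v,u=np.nonzero(mask&(z>0));d=z[v,u]
    P=np.c_[(u-K[0,2])/K[0,0]*d,(v-K[1,2])/K[1,1]*d,d,np.ones(len(d))]
    return (np.linalg.inv(c["camera_from_world"])@P.T).T[:,:3]
def quat(yaw,tilt=None):
    # tool down; tool y (closing line) at angle yaw from world y
    r=R.from_euler('z',yaw)*R.from_euler('x',np.pi)
    q=r.as_quat();return [q[3],q[0],q[1],q[2]]
def save(n,c): cv2.imwrite(f"pics/{n}.png",c["image"][...,::-1])
E
python3 - <<'E'
from h import *
print(m.tcp_to_tips,m.current_time_s(),m.current_tcp_rot(),m.current_tcp_pos())
ims=[]
for cam in("scene","top"):
    c=m.capture(cam);ims.append(c["image"])
    for l in["prep_board","board_edge","tray_handle","scrap_tray","carrot_top","cucumber_end","radish_end","dish_small","pepper_mill","dish_counter","tongs"]:
        try:
            t=m.tip_of(cam,l)[:2] if l!="scrap_tray" else []
        except Exception as e: t=[];print(e)
        r=m.regions_of(cam,l) if l!="board_edge" else []
        s=""
        if r:
            p=cloud(c,r[0]["pixels"]);s=(round(r[0]["p"],2),np.percentile(p,[2,98],axis=0).round(3).tolist(),np.argwhere(r[0]["pixels"]).mean(0).round()) if len(p) else "nodepth"
        print(cam,l,[(np.round(x["centre"],3).tolist(),round(x["p"],2)) for x in t],s)
cv2.imwrite("pics/a.png",ims[0][...,::-1]);cv2.imwrite("pics/b.png",ims[1][...,::-1])
E
```

```text
0.011 0.0 [-5.49592532e-04  9.80483684e-01  1.96599653e-01 -1.42134880e-04] [ 0.24080518 -0.57640012  0.24172416]
scene prep_board [([0.528, 0.021, -0.006], 0.85)] (0.88, [[0.421, -0.171, 0.016], [0.628, 0.159, 0.107]], array([271., 324.]))
scene board_edge [([0.529, -0.136, 0.098], 0.74)] 
scene tray_handle [([0.524, -0.177, 0.066], 0.67)] (0.75, [[0.433, -0.179, 0.018], [0.618, -0.097, 0.077]], array([308., 369.]))
scene scrap_tray [] (0.92, [[0.432, -0.18, 0.017], [0.619, -0.096, 0.077]], array([309., 369.]))
scene carrot_top [([0.525, 0.028, 0.113], 0.65)] (0.6, [[0.509, 0.011, 0.1], [0.535, 0.035, 0.137]], array([240., 313.]))
scene cucumber_end [([0.58, -0.039, 0.114], 0.62)] (0.6, [[0.562, -0.058, 0.1], [0.588, -0.031, 0.132]], array([246., 355.]))
scene radish_end [([0.47, -0.036, 0.114], 0.84)] (0.78, [[0.455, -0.056, 0.101], [0.486, -0.028, 0.125]], array([271., 316.]))
scene dish_small [([0.525, 0.123, 0.094], 0.64), ([0.796, 0.117, 0.003], 0.19)] (0.68, [[0.5, 0.094, 0.102], [0.552, 0.146, 0.128]], array([219., 286.]))
scene pepper_mill [([0.798, 0.119, -0.002], 0.84)] (0
[... 962 characters left out ...]
3, -0.053, 0.11], [0.589, -0.026, 0.135]], array([206., 389.]))
top radish_end [([0.525, -0.172, 0.063], 0.61), ([0.462, -0.038, 0.109], 0.53)] (0.71, [[0.454, -0.055, 0.102], [0.488, -0.019, 0.126]], array([245., 388.]))
top dish_small [([0.525, 0.122, 0.094], 0.57)] (0.98, [[0.499, 0.095, 0.098], [0.552, 0.149, 0.131]], array([224., 329.]))
top pepper_mill [([0.79, 0.117, -0.003], 0.71), ([0.458, 0.401, -0.001], 0.42)] (0.74, [[0.773, 0.103, 0.013], [0.805, 0.138, 0.091]], array([133., 330.]))
top dish_counter [([0.574, -0.043, 0.111], 0.75), ([0.617, 0.409, -0.006], 0.56)] (0.72, [[0.582, 0.368, -0.002], [0.679, 0.449, 0.049]], array([187., 229.]))
top tongs [([0.457, 0.402, -0.0], 0.63)]
```

View pics/a.png

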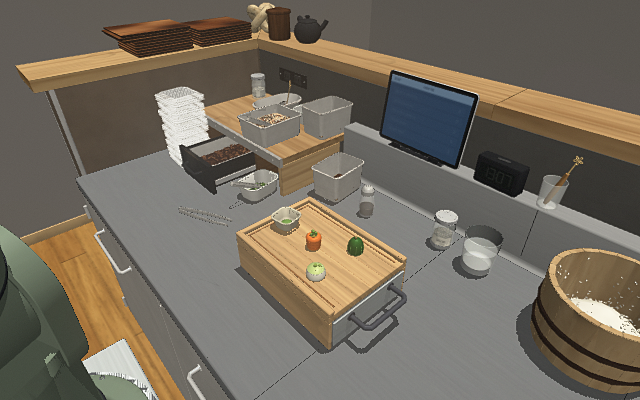

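View pics/b.png

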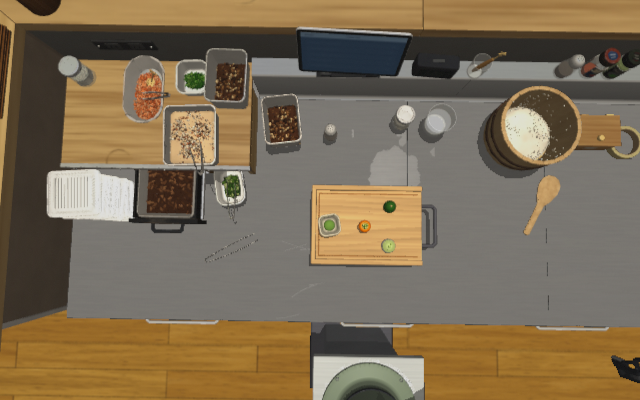

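The scene shows the board at about (325,270) with radish (316,271), carrot (313,240), cucumber (355,246), and the handle at (380,310). The top view agrees: handle at (430,226), board square to the world axes. I'll hover over the handle with the gripper shut and measure with the wrist camera.

```bash
cat >> h.py <<'E'
def wcap():
    p=np.array(m.current_tcp_pos());q=m.current_tcp_rot();c=m.capture("wrist")
    T=np.eye(4);T[:3,:3]=R.from_quat([q[1],q[2],q[3],q[0]]).as_matrix();T[:3,3]=p
    c["camera_from_world"]=np.linalg.inv(T@c["mount"]);return c
E
python3 - <<'E'
from h import *
for y in(1.571,-1.571,0):
    q=m.inverse_kinematics([.525,-.15,.25],quat(y));print(y,None if q is None else np.round(q,2))
m.grasp(30)
ok=[y for y in(1.571,-1.571) if m.inverse_kinematics([.525,-.15,.25],quat(y)) is not None]
y=min(ok,key=lambda y:abs(m.inverse_kinematics([.525,-.15,.25],quat(y))[6]))
m.move_ptp([.525,-.15,.25],quat(y));print(y,m.current_time_s(),m.current_tcp_pos(),m.current_grip_width())
c=wcap();save("c",c)
for l in["board_edge","tray_handle","carrot_top","cucumber_end","radish_end","dish_small"]:
    print(l,[(np.round(x["centre"],3).tolist(),round(x["p"],2)) for x in m.tip_of("wrist",l)[:2]])
P=cloud(c,np.ones((400,640),bool))
for xs in(.46,.5,.525,.55,.59):
    s=P[abs(P[:,0]-xs)<.01]
    b=s[(abs(s[:,2]-.098)<.006)];h=s[(abs(s[:,2]-.066)<.007)&(s[:,1]<-.14)]
    print(xs,len(b),b[:,1].min() if len(b) else 0,np.median(b[:,2]) if len(b) else 0,len(h),np.percentile(h,[1,99],axis=0)[:,1:].round(4).tolist() if len(h) else 0)
E
```

```text
1.571 [ 0.53  0.42 -0.48  1.78  0.23  0.99 -0.04]
-1.571 [-0.47  0.55  0.93  1.83 -0.52  1.02 -2.47]
0 [ 0.27  0.39 -0.13  1.8   0.06  0.96 -1.46]
1.571 4.725 [ 0.52471188 -0.15130073  0.24984726] 0.0003870265999461108
board_edge [([0.527, -0.13, 0.098], 0.88)]
tray_handle [([0.528, -0.17, 0.065], 0.76)]
carrot_top []
cucumber_end [([0.575, -0.038, 0.112], 0.92)]
radish_end [([0.475, -0.038, 0.11], 0.97)]
dish_small []
0.46 2856 -0.12981519929024632 0.09884787361301967 54 [[-0.1706, 0.066], [-0.141, 0.07]]
0.5 3672 -0.12985013550308444 0.09877095605290573 128 [[-0.1793, 0.0656], [-0.1706, 0.0711]]
0.525 3456 -0.12996763167482067 0.0987597982657829 134 [[-0.1792, 0.0655], [-0.1705, 0.071]]
0.55 3660 -0.13015665681310684 0.09871830891325192 136 [[-0.1794, 0.0656], [-0.1707, 0.0708]]
0.59 3094 -0.13024352881591517 0.09868576273339338 126 [[-0.1721, 0.0661], [-0.1409, 0.0713]]
```

View pics/c.png

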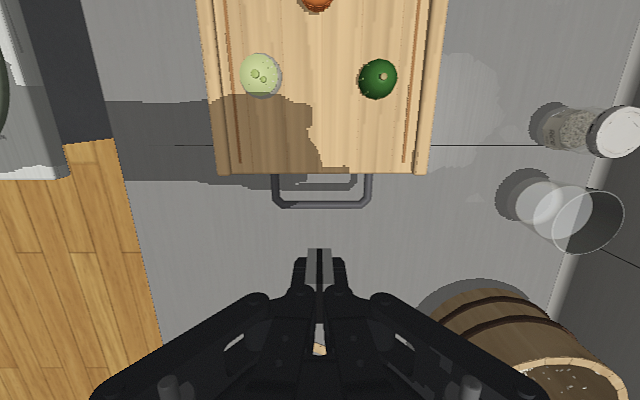

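The wrist view shows the bow handle at (320,205) in front of the board edge at row 173, radish (260,75) and cucumber (378,78). The gap between edge and bar is y -0.130 to -0.169, so I'll go in at -0.150.

Run:
```python
from h import *
m.move_l([.527,-.1505,.10],.2);print(m.current_force())
m.move_l([.527,-.1505,.058],.08);print(m.current_force(),m.current_tcp_pos())
m.move_l([.527,-.18,.058],.06);print(m.current_force())
m.move_l([.527,-.304,.058],.1);print(m.current_force(),m.current_tcp_pos())
m.move_l([.527,-.298,.058],.1)
m.move_l([.527,-.27,.20],.25)
print(m.current_time_s())
c=wcap();save("d",c)
print([(np.round(x["centre"],3).tolist(),round(x["p"],2)) for x in m.tip_of("wrist","tray_handle")[:2]])
P=cloud(c,np.ones((400,640),bool));s=P[abs(P[:,0]-.527)<.04]
h=s[(abs(s[:,2]-.068)<.004)&(s[:,1]<-.25)];print(len(h),np.percentile(h,[2,98],axis=0).round(3))
m.gripper_open();m.move_ptp([.525,.03,.20],quat(1.571))
c=wcap()
for l in["carrot_top","radish_end","cucumber_end","dish_small"]:print(l,[(np.round(x["centre"],3).tolist(),round(x["p"],2)) for x in m.tip_of("wrist",l)[:2]])
print(m.current_time_s(),m.inverse_kinematics([.47,-.04,.112],quat(0)))
```

```text
[-0.44660487  1.04387445  0.56014559]
[-0.01054033  0.63896833  0.38130776] [ 0.52704194 -0.15038754  0.05793191]
[0.25161419 0.54334671 0.46081402]
[-0.79915309  0.28068918  0.74307136] [ 0.52697666 -0.30351403  0.05798697]
9.6583
[([0.528, -0.318, 0.068], 0.66)]
910 [[ 0.489 -0.325  0.064]
 [ 0.565 -0.275  0.071]]
carrot_top [([0.521, 0.026, 0.113], 0.83)]
radish_end [([0.474, -0.038, 0.114], 0.84), ([0.528, -0.128, 0.094], 0.32)]
cucumber_end [([0.577, -0.039, 0.114], 0.93)]
dish_small [([0.525, 0.124, 0.096], 0.75)]
11.9417 [ 0.05463696  0.4893203  -0.12306933  2.09981138  0.1091398   0.5582818
 -1.71757968]
```

View pics/d.png

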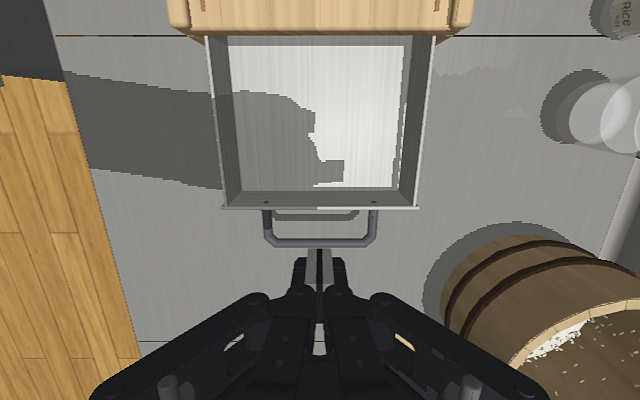

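The tray is out about 0.146 m, with its open part at (320,120) in the picture. Carrot next.

```bash
cat >> h.py <<'E'
def pick(x,y,yaw,z=.112):
    m.move_ptp([x,y,.20],quat(yaw));m.move_l([x,y,z],.15);m.grasp(25)
    print("w",m.current_grip_width(),m.current_grip_force(),m.current_force().round(1) if hasattr(m.current_force(),'round') else m.current_force())
    m.move_l([x,y,.20],.25);print("lifted",m.current_grip_width(),m.current_time_s())
def place(x,y,yaw,z=.042):
    m.move_ptp([x,y,.20],quat(yaw));print("w",m.current_grip_width());m.move_l([x,y,z],.2);m.gripper_open();m.move_l([x,y,.20],.3);print(m.current_time_s())
E
python3 - <<'E'
from h import *
pick(.523,.029,1.571)
place(.527,-.203,1.571)
c=wcap();save("e",c)
m.move_ptp([.527,-.203,.24],quat(1.571))
for l in["carrot_top"]:print(l,[(np.round(x["centre"],3).tolist(),round(x["p"],2)) for x in m.tip_of("wrist",l)[:2]])
E
```

```text
w 0.030811180749762617 24.003953067585826 [-3.2 -1.   8.7]
lifted 0.030433663468720167 13.975
w 0.030095995406745873
17.0917
carrot_top [([0.528, -0.204, 0.037], 0.75)]
```

View pics/e.png

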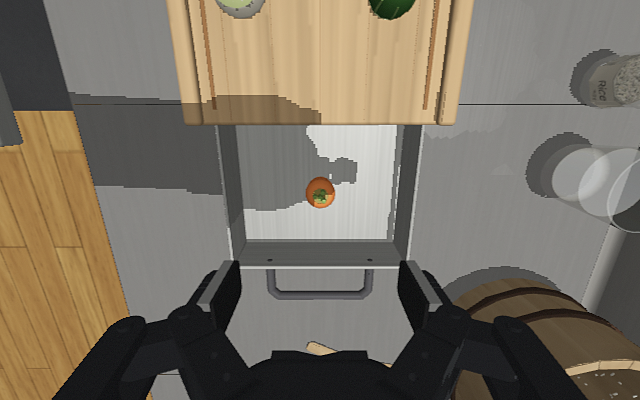

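The carrot stands in the tray at (320,192), with radish and cucumber still on the board. Same again for those two.

Run:
```python
from h import *
pick(.472,-.038,0,.114)
place(.468,-.203,0)
pick(.577,-.040,0,.114)
place(.586,-.203,0)
c=wcap();save("f",c)
for l in["carrot_top","radish_end","cucumber_end"]:print(l,[(np.round(x["centre"],3).tolist(),round(x["p"],2)) for x in m.tip_of("wrist",l)[:2]])
c=m.capture("top");save("g",c)
for l in["carrot_top","radish_end","cucumber_end","dish_small","tray_handle"]:print(l,[(np.round(x["centre"],3).tolist(),round(x["p"],2)) for x in m.tip_of("top",l)[:2]])
```

```text
w 0.0367759715122248 23.755676276050508 [-2.7 -1.1 11.4]
lifted 0.036318855312307934 20.8083
w 0.03661615463418797
23.6667
w 0.031777386381521396 24.129329142160714 [-2.1 -0.3  8. ]
lifted 0.031477041783373454 26.225
w 0.031897213552373745
29.1083
carrot_top [([0.526, -0.206, 0.035], 0.73)]
radish_end [([0.47, -0.203, 0.033], 0.78)]
cucumber_end [([0.588, -0.201, 0.034], 0.6)]
carrot_top [([0.529, -0.203, 0.034], 0.51)]
radish_end [([0.462, -0.2, 0.03], 0.46), ([0.582, -0.203, 0.037], 0.26)]
cucumber_end [([0.586, -0.204, 0.034], 0.55)]
dish_small [([0.525, 0.12, 0.094], 0.71)]
tray_handle [([0.527, -0.316, 0.066], 0.55)]
```

View pics/f.png

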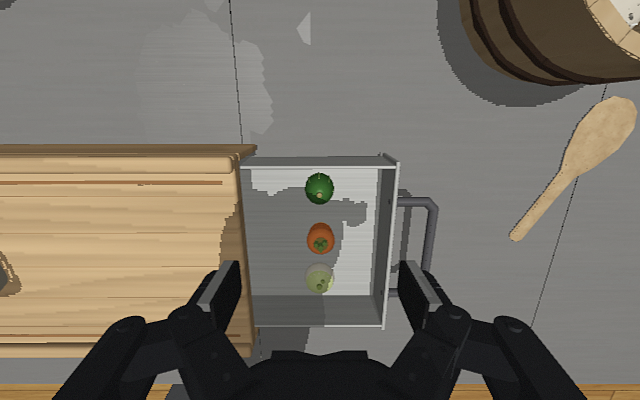

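View pics/g.png

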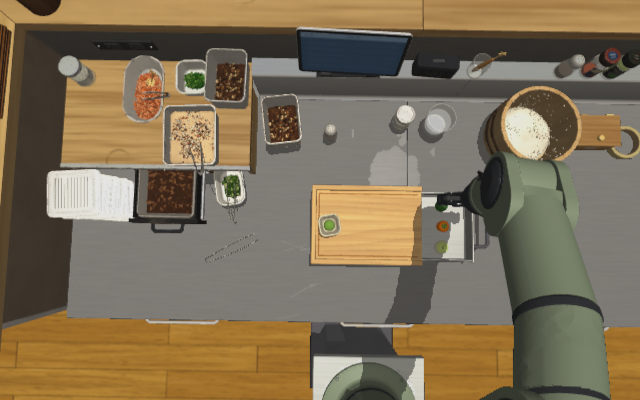

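All three ends stand in the tray: cucumber (320,188), carrot (320,238), radish (320,278). The board carries only the little dish. Now I'll push the tray home with closed fingers against the bar's outer side, watching the force.

Run:
```python
from h import *
m.move_ptp([.527,-.355,.20],quat(1.571));m.grasp(30)
m.move_l([.527,-.355,.058],.15)
m.move_l([.527,-.338,.058],.05)
m.move_l([.527,-.196,.058],.08);f0=m.current_force()[1];print(m.current_force())
y=-.196
while y<-.180:
    y+=.001;m.move_l([.527,y,.058],.02);f=m.current_force();p=m.current_tcp_pos()[1];print(round(y,3),round(p,4),round(f[1],1))
    if f[1]-f0<-8 : break
print(m.current_time_s())
```

```text
[0.91230237 0.24179214 0.05400001]
-0.195 -0.1951 -2.1
-0.194 -0.1939 -0.1
-0.193 -0.1929 -0.1
-0.192 -0.1918 0.4
-0.191 -0.1909 -0.6
-0.19 -0.1899 -0.5
-0.189 -0.1889 -1.1
-0.188 -0.1882 -3.4
-0.187 -0.188 -7.8
37.65
```

Run:
```python
from h import *
m.move_l([.527,-.185,.058],.02);m.dwell(.3);print(m.current_tcp_pos(),m.current_force())
m.move_l([.527,-.22,.058],.1);m.move_l([.527,-.22,.25],.25)
c=wcap();save("i",c)
P=cloud(c,np.ones((400,640),bool));s=P[(abs(P[:,0]-.527)<.03)]
h=s[(abs(s[:,2]-.066)<.007)&(s[:,1]<-.14)];print(np.percentile(h,[1,99],axis=0)[:,1:].round(4))
m.move_ptp([.3,-.5,.3],quat(.4));c=m.capture("scene");save("j",c)
for l in["carrot_top","radish_end","cucumber_end","dish_small","pepper_mill","tray_handle"]:print(l,[(np.round(x["centre"],3).tolist(),round(x["p"],2)) for x in m.tip_of("scene",l)[:2]])
print(m.current_time_s())
```

```text
[ 0.52690918 -0.18778829  0.05811185] [  2.16520991 -17.53735573  -2.61475617]
[[-0.1771  0.066 ]
 [-0.1682  0.0712]]
carrot_top []
radish_end []
cucumber_end []
dish_small [([0.525, 0.122, 0.092], 0.65)]
pepper_mill [([0.793, 0.12, 0.004], 0.94)]
tray_handle [([0.526, -0.167, 0.068], 0.75)]
41.3833
```

View pics/j.png

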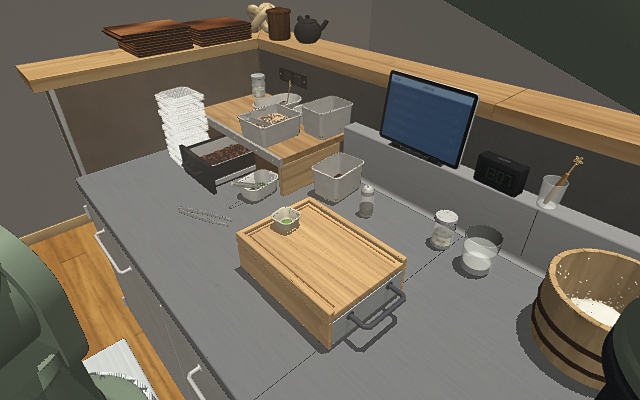

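View pics/i.png

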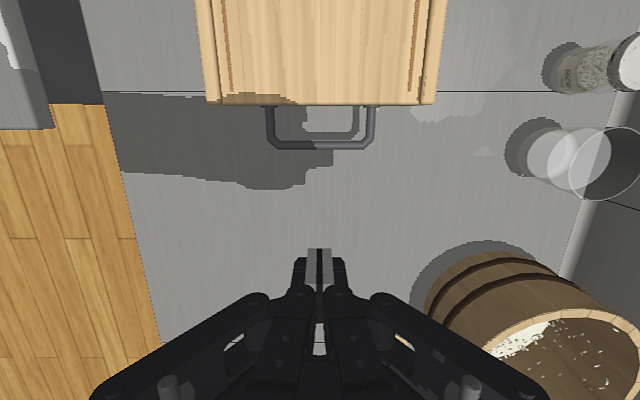

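The tray is hard against its stop, with the bar at (320,145) and the tray front under the board edge. The board holds only the dish at (286,220), the worktop is clear, and the other things are in place.

```bash
python3 -c "
from h import *
print(m.close_job())"
```

```text
the job is handed in; nothing more can be done
None
```

I put the carrot, cucumber and radish ends in the scrap tray and pushed it home against its stop. Nothing fell on the worktop, the little dish, pepper mill, white dish and tongs look unmoved in the last picture, and the job was handed in at about 41 s.

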